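# Hold a door-hinge leaf in line for its pin

## Task

Of the two loose hinge leaves on the batten, pick up the one with a single middle knuckle and bring that knuckle into the gap between the two knuckles of the leaf on the jamb block, hinge opened out flat and level, so that the holes line up for the pin. Finish while still holding it there in the air, steady and not jammed against the jamb leaf: do not let go. Leave the other leaf, the pin, the glue bottle and the screwdriver where they are.

Things in the scene. Friction and masses are not known exactly. Their poses are not given: they have to be found in the camera images.
- leaf: Loose steel leaf to use, 0.13 kg: ONE knuckle mid-edge. Plate 44 x 60 x 4 mm (x,y,z); origin: centre of plate's underside; +x towards the knuckle, y along the hinge axis, z up. Lies flat across the batten, underside 30 mm above the bench, +x roughly away from the robot; both ends (y = +-30 mm) overhang the batten about 15 mm, so fingers can pinch its 60 mm length from above, tips below the plate.
- leaf_barrel (a point): Centre of the loose leaf's knuckle hole, at x = +32, y = 0, z = +7 mm from the leaf's origin. The knuckle is a tube along y, 14 mm outside, 9 mm bore, 20 mm long, on a 20 mm wide, 4 mm thick web. Axes as leaf.
- jamb: Timber jamb block fixed to the bench, a steel leaf screwed on its top, its knuckles overhanging the front. Origin: on the bench straight below the middle of the hinge barrel; +x into the block (roughly away from the robot), y along the hinge axis, z up. Block: x 12 to 122, y -60 to 60, z 0 to 70 mm; leaf plate: x 10 to 54, y -30 to 30, z 70 to 74 mm. Low brackets at its sides reach y = +-90 mm.
- jamb_barrel (a point): Centre of the jamb hinge barrel, on the hole axis 77 mm above the bench, amid the 24 mm gap between its TWO knuckles (y 12 to 30 mm either side, 14 mm outside, 9 mm bore). The gap is open above, below and in front. Axes as jamb. Matched and flat, the loose leaf's axes are parallel to these, its hole centre is here, its plate is on the -x side with nothing under it.
- batten: Wooden batten fixed on the bench, 240 x 30 x 30 mm (x,y,z), origin at the centre of its underside; the two loose leaves lie across its top, one towards each end, about 120 mm apart. Batten and jamb block stand side by side, either one on the left.
- odd_leaf: The other loose leaf, to be left alone: same plate, origin and axes as the leaf to use, but with TWO knuckles at the ends of its hinge edge (y 12 to 30 mm either side), like the one on the jamb. It may lie at the near or the far end of the batten.
- pin: Steel hinge pin 78 mm long lying in a low aluminium tray beyond the work; leave alone. Origin under its middle.
- glue: White glue bottle, 60 mm in diameter, 140 mm high, standing beyond the work; leave alone. Origin at the centre of its underside.
- screwdriver: Screwdriver with a dark wooden handle lying crosswise between the robot base and the work; leave alone. Origin under it, on its length.
There are look-alikes about, which are no part of the job. Leave any blue or red look-alike of the leaf alone.

How it is judged:
By the outcome, as a careful person would: the job done as asked, in the order asked, and still so for the second after the job is handed in, while the arm keeps its last pose, push and grip.
It also fails if it takes over 38 s, if anything falls off the work surface, if the arm or the gripper's body presses on something with over 40 N, if the wrist force passes 120 N, or if a joint passes its speed limit or range.

## Robot

A 6-joint arm with a two-finger parallel gripper is mounted at the origin on the work surface. World frame = base frame: x ahead of the robot, y to its left, z up, the work surface at z = 0. Lengths are in m, angles in rad, forces in N, time in s.
With the tool pointing down it reaches from about 0.275 to 1 m from the base axis. Payload 8.4 kg.
Tool frame: the origin (TCP) lies midway between the tips of the shut fingers; the grasp point (between the pads) lies 19 mm behind it; z points along the fingers, y is the line along which they close (so a half turn about z gives the same grasp; the last joint's range is limited). The gripper opens to 85 mm and grips with 20 to 120 N. Pads are 22 mm wide; open, the fingers measure 114 mm over their backs; the gripper's body (76 mm by 85 mm) begins 54 mm behind the grasp point. The pads swing forward as they close: fully open they stand 13 mm farther back than shut.
Start: joints at [-1.311, 0.353, 1.633, -0, 1.155, -0.002], TCP at [0.162, -0.604, 0.231] pointing down, gripper open.
Joint ranges: [-2.63, 2.63], [-0.92, 2.1], [0.06, 2.66], [-1.3, 4.44], [0, 2.69], [-3.02, 3.02]. Speed limits (rad/s): [2.22, 2.22, 2.79, 3.14, 3.14, 3.14].

## Interface

Orientations are given as a unit quaternion [w, x, y, z].
In Python, from station import observe, grab_frame, ticket gives the robot as it stands. The module is installed in compiled form; this text tells all that it offers.
- The arm moves only by the tool arm_command, never from a script. Its argument "plan" is a list of rows, each an object of numbers: "x", "y", "z": the shift along the tool's x, y, z in cm; "wx", "wy", "wz": the turn, a rotation vector about the tool's x, y, z in degrees. In form: [{"x": .., "y": .., "z": .., "wx": .., "wy": .., "wz": ..}, ...]. A call has exactly 5 rows; each row shifts and turns the commanded pose from where the row before left it, along the tool's axes as they then stand; what a row does not reach is not made up. A row lasts 1/8 s, in which the tool goes at most 62.5 mm and 10.7 degrees, less where a joint would pass 70% of its speed; a pose out of reach is approached as far as the arm can. A call with a gripper value outside its range is refused whole. "grip" is the gripper command: -1 is shut, 1 is fully open, values between are in proportion, set as the call begins (left out, the last holds). The fingers move at their own pace and stop on an object; "squeeze" is the grip in N (left out, the last holds). Time passes only in rows, so rows that do not move let the fingers close, or fill a call up. It gives the time, the measured TCP pose, the force, the opening and the grip force at its end, in the units of the state.
- observe(): the state, without advancing time (a new reading comes with each control period).
- grab_frame(name): name is "side" or "top"; returns a dict with "frame" (400x640x3 uint8, blue, green, red), "z_map" (400x640 float32, m along the optical axis (not along the pixel's ray), 0 where there is no reading), "vertical_fov" (degrees; the focal length in pixels is half the picture's height over the tangent of half this angle, whatever the lens; pixels are square), "cx", "cy" (the principal point, pixels), "eye" and "rotation" of the camera in the world. Camera axes: x right, y up, looking along -z (the intrinsics and any distortion apply to the point x, -y, -z); pixel columns grow to the right and rows downward; lengths in m; the calibration is good to about 2 mm. A picture is of the moment at which its call begins.
- ticket.close_job(): hands the job in; it is judged then, once.
The state is a dict: "time": time; "q": joint angles; "qd": joint speeds; "joint_efforts": joint torques, N m; "ee_pos": TCP position; "tcp_rot": TCP orientation; "force": force on the tool from outside, world axes, zero at the start; "wrist_torque": the same for the moment, N m; "finger_gap": finger opening in m; "finger_force": force on a finger pad.
Only numpy, scipy, OpenCV 4.12 (cv2) and the standard library are available. Lean on these libraries where they do the work, as an engineer would, in place of code of your own. Each camera call takes 0.05 s, during which the arm holds its last target. There are 200 camera calls.

## Working session

There is one attempt and no reset: what is moved stays moved. The work goes in short steps, Python scripts to look and compute and a tool call to move; the robot and the scene stay as the last step left them, time stands still between calls to the robot, and variables do not carry over. Pictures are saved under pics/ and viewed, at most 10 in all, crops included, and the job is handed in when it is done.

Besides the shell and the picture viewer there is one more tool, called after "Call:" as name(argument=value, ...), one argument or row to a line, values as JSON. arm_command: Moves the arm, as the interface text tells. Its arguments: {"type":"object","properties":{"plan":{"type":"array","items":{"type":"object","properties":{"x":{"type":"number"},"y":{"type":"number"},"z":{"type":"number"},"wx":{"type":"number"},"wy":{"type":"number"},"wz":{"type":"number"}}}},"grip":{"type":"number"},"squeeze":{"type":"number"}},"required":["plan"]}

```bash
mkdir -p pics; cat > h.py <<'E'
import numpy as np, cv2
from station import observe, grab_frame, ticket
def K(f):
    fl=200/np.tan(np.radians(f['vertical_fov'])/2); return fl
def pts(f):
    fl=K(f); z=f['z_map']; v,u=np.mgrid[0:400,0:640]
    c=np.dstack([(u-f['cx'])/fl*z,-(v-f['cy'])/fl*z,-z])
    return c@np.array(f['rotation']).T+np.array(f['eye'])
def plane(f,u,v,h):
    fl=K(f); d=np.array(f['rotation'])@np.array([(u-f['cx'])/fl,-(v-f['cy'])/fl,-1]); e=np.array(f['eye'])
    return e+d*(h-e[2])/d[2]
E
python3 - <<'E'
from h import *
o=observe(); print(o)
for n in ('side','top'):
    f=grab_frame(n); print({k:v for k,v in f.items() if k not in('frame','z_map')}); cv2.imwrite(f'pics/{n}0.png',f['frame'])
    np.savez(f'{n}0.npz',**f)
E
```

```text
{'time': 0.0, 'q': array([-1.31137788e+00,  3.53649960e-01,  1.63414434e+00,  1.59496951e-05,
        1.15520311e+00, -2.36988156e-03]), 'qd': array([-1.75272121e-03, -6.61993647e-04, -1.84236611e-03, -2.21955209e-03,
       -7.39390986e-04,  2.35090846e-05]), 'joint_efforts': array([-3.28417635e-03, -6.05262208e+01, -3.42069983e+01, -1.30739531e-04,
        9.11899551e-03, -1.98966501e-05]), 'ee_pos': array([ 0.16165423, -0.603232  ,  0.23055619]), 'tcp_rot': array([-6.97516589e-04,  9.91445759e-01,  1.30517481e-01, -8.27903190e-05]), 'force': array([ 0.52572795, -0.10664191, -1.66847144]), 'wrist_torque': array([-0.02096545,  0.0276328 ,  0.01919777]), 'finger_force': 0.0, 'finger_gap': 0.08571959855431711}
{'vertical_fov': 57.746788977799014, 'cx': 321.7113661769781, 'cy': 196.72829533234056, 'eye': array([ 0.51673036, -0.42988706,  0.51395608]), 'rotation': array([ 0.90887848,  0.41399459, -0.01586074, -0.04792512])}
{'vertical_fov': 42.62612735312888, 'cx': 320.72574293557193, 'cy': 201.19523983717156, 'eye': array([0.35386878, 0.03166888, 1.00447489]), 'rotation': array([ 0.70550902,  0.08552494, -0.08386327, -0.69850516])}
```

```bash
python3 - <<'E'
s=open('h.py').read()
s=s.replace("from station","from scipy.spatial.transform import Rotation as R\nfrom station").replace("np.array(f['rotation'])","Q(f)").replace("def K","def Q(f): w,x,y,z=f['rotation']; return R.from_quat([x,y,z,w]).as_matrix()\ndef K",1)
open('h.py','w').write(s)
E
cat h.py | head -8
```

```text
import numpy as np, cv2
from scipy.spatial.transform import Rotation as R
from station import observe, grab_frame, ticket
def Q(f): w,x,y,z=f['rotation']; return R.from_quat([x,y,z,w]).as_matrix()
def K(f):
    fl=200/np.tan(np.radians(f['vertical_fov'])/2); return fl
def pts(f):
    fl=K(f); z=f['z_map']; v,u=np.mgrid[0:400,0:640]
```

View pics/top0.png

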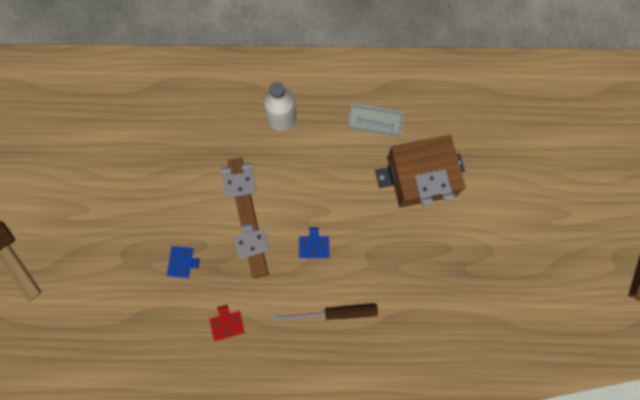

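View pics/side0.png

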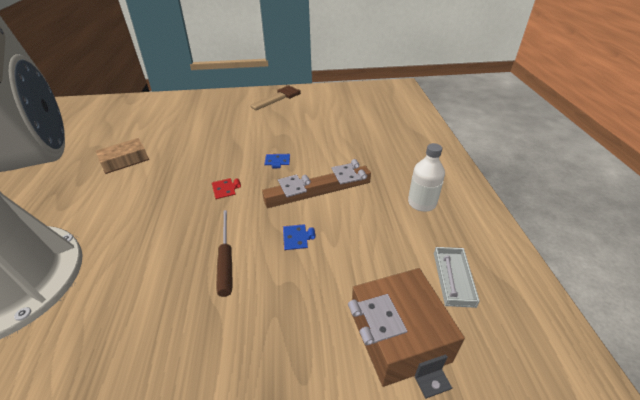

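Top view: candidates for the leaf are the near steel leaf (251,242) with one knuckle at (247,229), the far steel leaf (238,181) with two knuckles, blue ones (314,245) and (183,262), and a red one (227,323); the jamb leaf is at (433,185). Choice: (251,242). The side view agrees (near leaf at (293,185)).

```bash
cat > m.py <<'E'
from h import *
def steel(f,box):
    u0,v0,u1,v1=box; hsv=cv2.cvtColor(f['frame'],cv2.COLOR_BGR2HSV); b=f['frame'].astype(int)
    m=np.zeros((400,640),np.uint8); s=((b[...,0]>b[...,2]-5)&(hsv[...,1]<70)&(hsv[...,2]>60))
    m[v0:v1,u0:u1]=s[v0:v1,u0:u1]*255
    m=cv2.morphologyEx(m,cv2.MORPH_CLOSE,np.ones((7,7)))
    c=max(cv2.findContours(m,cv2.RETR_EXTERNAL,cv2.CHAIN_APPROX_NONE)[0],key=cv2.contourArea)
    o=np.zeros_like(m); cv2.drawContours(o,[c],-1,255,-1); return o
def outline(f,m,h):  # world xy (mm) of mask pixels on plane h
    v,u=np.nonzero(m); return np.array([plane(f,a,b,h)[:2] for a,b in zip(u,v)])*1000
E
python3 - <<'E'
from m import *
f=dict(np.load('top0.npz')); P=pts(f)
for n,box,h in(('leaf',(225,218,278,262),.034),('odd',(212,158,262,200),.034),('jamb',(408,165,460,208),.074)):
    m=steel(f,box); X=outline(f,m,h); r=cv2.minAreaRect(X.astype(np.float32))
    # plate: erode away knuckles
    k=cv2.morphologyEx(m,cv2.MORPH_OPEN,np.ones((15,15))); Y=outline(f,k,h)
    print(n,m.sum()//255,r,'open',cv2.minAreaRect(Y.astype(np.float32)),Y.mean(0),'z',np.median(P[k>0][:,2]),P[k>0][:,2].std())
a=cv2.resize(f['frame'][150:270,210:300],None,fx=5,fy=5,interpolation=cv2.INTER_CUBIC)
b=cv2.resize(f['frame'][150:210,390:470],None,fx=4,fy=4,interpolation=cv2.INTER_CUBIC)
c=np.zeros((600,770,3),np.uint8);c[:,:450]=a;c[:240,450:]=b
cv2.imwrite('pics/crop.png',c)
E
```

```text
leaf 677 ((515.3884887695312, 170.3594207763672), (57.370574951171875, 55.07306671142578), 16.719125747680664) open ((509.9526062011719, 167.66787719726562), (42.48308181762695, 46.681007385253906), 0.5703427195549011) [509.79685911 167.65093705] z 0.03444595815905105 0.07233375017591277
odd 669 ((632.9303588867188, 198.618408203125), (58.025203704833984, 56.66738510131836), 11.923542976379395) open ((623.7335815429688, 197.2725372314453), (34.67190170288086, 50.33903503417969), 0.5623523592948914) [624.04842877 197.27010646] z 0.03436181373043912 0.04532062217259514
jamb 781 ((611.4749755859375, -178.5850830078125), (55.60615921020508, 60.214691162109375), 12.077689170837402) open ((618.1912231445312, -176.10255432128906), (41.08602523803711, 50.760250091552734), 0.5596907734870911) [ 617.80264703 -176.29559863] z 0.0743643737632661 0.0783491368568881
```

View pics/crop.png

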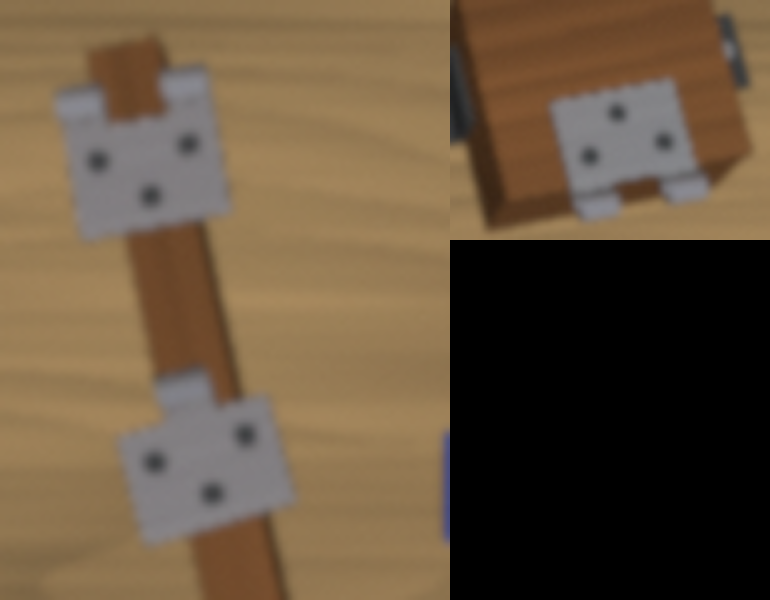

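The crop confirms the choice: the near leaf (crop 210,470; picture 251,242) has a single mid knuckle, and the far one has two at its ends. Leaf origin is about (507,168) mm with yaw 16.7°, and the jamb barrel is about (588,-184) mm with yaw 12°. Moving over.

Call:
arm_command(
  plan=[
    {"x":3.58,"y":-4.37,"wz":-1.7},
    {"x":3.58,"y":-4.37},
    {"x":3.58,"y":-4.37},
    {"x":3.58,"y":-4.37},
    {"x":3.58,"y":-4.37},
  ],
  grip=1,
)

```text
$.plan[0]: bad value
```

Call:
arm_command(
  plan=[
    {"x":3.58,"y":-4.37},
    {"x":3.58,"y":-4.37},
    {"x":3.58,"y":-4.37},
    {"x":3.58,"y":-4.37},
    {"x":3.58,"y":-4.37},
  ],
)

```text
$.plan[0]: bad value
```

Call:
arm_command(
  plan=[
    {"x":3.58,"y":-4.37},
    {"x":3.58,"y":-4.37},
    {"x":3.58,"y":-4.37},
    {"x":3.0,"y":-3.5,"z":2},
    {"z":4},
  ],
)

```text
$.plan[0]: bad value
```

Call:
arm_command(
  plan=[
    {"x":3.58,"y":-4.37,"z":0,"wx":0,"wy":0,"wz":-1.7},
    {"x":3.58,"y":-4.37,"z":0,"wx":0,"wy":0,"wz":0},
    {"x":3.58,"y":-4.37,"z":0,"wx":0,"wy":0,"wz":0},
    {"x":3.58,"y":-4.37,"z":0,"wx":0,"wy":0,"wz":0},
    {"x":3.58,"y":-4.37,"z":0,"wx":0,"wy":0,"wz":0},
  ],
  grip=1,
)

```text
time: 0.72
ee_pos: [0.2722, -0.3419, 0.2311]
tcp_rot: [-0.0, 0.989, 0.145, 0.0]
force: [0.8, 0.7, -0.4]
finger_gap: 0.0855
finger_force: 0.0
```

Call:
arm_command(
  plan=[
    {"x":3.58,"y":-4.37,"z":0,"wx":0,"wy":0,"wz":0},
    {"x":3.58,"y":-4.37,"z":0,"wx":0,"wy":0,"wz":0},
    {"x":3.58,"y":-4.37,"z":0,"wx":0,"wy":0,"wz":0},
    {"x":3.58,"y":-4.37,"z":0,"wx":0,"wy":0,"wz":0},
    {"x":3.58,"y":-4.37,"z":0,"wx":0,"wy":0,"wz":0},
  ],
)

```text
time: 1.35
ee_pos: [0.381, -0.0812, 0.2314]
tcp_rot: [0.0, 0.989, 0.145, 0.0]
force: [0.3, -0.9, 0.3]
finger_gap: 0.085
finger_force: 0.0
```

Call:
arm_command(
  plan=[
    {"x":3.9,"y":-4.0,"z":0,"wx":0,"wy":0,"wz":0},
    {"x":3.9,"y":-4.0,"z":0,"wx":0,"wy":0,"wz":0},
    {"x":3.9,"y":-4.0,"z":0,"wx":0,"wy":0,"wz":0},
    {"x":3.9,"y":-4.0,"z":2,"wx":0,"wy":0,"wz":0},
    {"x":3.7,"y":-3.9,"z":2,"wx":0,"wy":0,"wz":0},
  ],
)

```text
time: 1.98
ee_pos: [0.509, 0.1651, 0.1908]
tcp_rot: [0.0, 0.989, 0.145, 0.0]
force: [1.5, -1.2, 0.9]
finger_gap: 0.0852
finger_force: 0.0
```

Call:
arm_command(
  plan=[
    {"x":0,"y":0,"z":4,"wx":0,"wy":0,"wz":0},
    {"x":0,"y":0,"z":3,"wx":0,"wy":0,"wz":0},
    {"x":0,"y":0,"z":2,"wx":0,"wy":0,"wz":0},
    {"x":0,"y":0,"z":0,"wx":0,"wy":0,"wz":0},
    {"x":0,"y":0,"z":0,"wx":0,"wy":0,"wz":0},
  ],
)

```text
time: 2.6
ee_pos: [0.5087, 0.1632, 0.1019]
tcp_rot: [-0.0, 0.989, 0.145, 0.0]
force: [-0.1, 0.4, 0.0]
finger_gap: 0.0856
finger_force: 0.0
```

```bash
python3 - <<'E'
from h import *
o=observe(); print(o['ee_pos'],o['tcp_rot'])
f=grab_frame('top'); s=grab_frame('side'); np.savez('top1.npz',**f); np.savez('side1.npz',**s)
a=cv2.resize(f['frame'][170:290,190:350],None,fx=3,fy=3,interpolation=cv2.INTER_CUBIC)
b=cv2.resize(s['frame'][110:250,220:380],None,fx=3,fy=3,interpolation=cv2.INTER_CUBIC)
b=b[:360]; s0=dict(np.load('side0.npz'))
# refine leaf by lines on side0: corners of plate
cv2.imwrite('pics/c1.png',np.hstack([a,b])[:, :800] if 0 else cv2.resize(np.hstack([a,b]),(800,300)))
E
```

```text
[0.50870634 0.16321353 0.10192917] [-6.13061876e-05  9.89408152e-01  1.45159952e-01  3.04854900e-04]
```

View pics/c1.png

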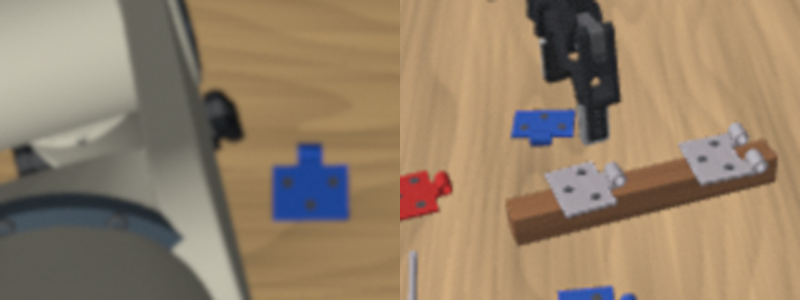

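The picture shows the gripper above the leaf (right half, about 580,190), roughly over its hinge side. The top view is blocked by the arm. I'll cross-check the leaf and jamb positions using the side view.

```bash
cat > m2.py <<'E'
from m import *
def fitrect(f,P,c,zr,rad=45):
    m=(abs(P[...,2]-np.mean(zr))<(zr[1]-zr[0])/2)&(np.hypot(P[...,0]-c[0],P[...,1]-c[1])<rad/1000)&(f['z_map']>0)
    hsv=cv2.cvtColor(f['frame'],cv2.COLOR_BGR2HSV); b=f['frame'].astype(int)
    m&=(b[...,0]>b[...,2]-12)&(hsv[...,1]<80)
    X=P[m][:,:2]*1000
    return m,X,cv2.minAreaRect(X.astype(np.float32))
E
python3 - <<'E'
from m2 import *
for n in('side0','side1','top0'):
    f=dict(np.load(n+'.npz')); P=pts(f)
    for nm,c,zr in(('leaf',(.508,.168),(.030,.038)),('jamb',(.62,-.177),(.070,.078)),('jknuck',(.588,-.184),(.0785,.088)),('lknuck',(.54,.177),(.0385,.048))):
        try:
            m,X,r=fitrect(f,P,c,zr); print(n,nm,m.sum(),np.round(r[0],1),np.round(r[1],1),round(r[2],1),'mean',X.mean(0).round(1),'z',(P[m][:,2].mean()*1000).round(1))
        except Exception as e: print(n,nm,e)
E
```

```text
side0 leaf 406 [515.1 167.9] [58.8 59.8] 16.3 mean [509.9 164.9] z 32.7
side0 jamb 1396 [ 610.8 -178.2] [60.2 59.8] 12.0 mean [ 616.8 -179. ] z 72.6
side0 jknuck 229 [ 587.6 -183.2] [12.3 60. ] 11.7 mean [ 587.7 -186. ] z 81.3
side0 lknuck 32 [537.1 175.3] [11.  17.2] 19.1 mean [537.5 174.1] z 41.3
side1 leaf 402 [514.4 169.1] [59.  59.8] 17.4 mean [509.8 165.2] z 32.7
side1 jamb 1403 [ 610.8 -178.2] [59.8 59.8] 11.3 mean [ 616.9 -178.9] z 72.5
side1 jknuck 228 [ 587.3 -183. ] [12.2 59.4] 12.1 mean [ 587.5 -185.6] z 81.3
side1 lknuck 29 [538.1 175.6] [ 9.5 15.6] 24.4 mean [537.9 174.5] z 41.4
top0 leaf 652 [512.6 169.7] [54.1 56.4] 17.7 mean [507.9 168. ] z 34.5
top0 jamb 688 [ 613.7 -176.7] [52.7 59.9] 11.6 mean [ 617.2 -175.6] z 74.2
top0 jknuck 123 [ 603.1 -178.2] [43.5 59. ] 11.9 mean [ 588.6 -181.2] z 82.9
top0 lknuck 60 [530.8 161.5] [49.9 15.8] 70.7 mean [535.4 175.5] z 43.0
```

Call:
arm_command(
  plan=[
    {"x":0.2,"y":-0.35,"z":3,"wx":0,"wy":0,"wz":0},
    {"x":0,"y":0,"z":3,"wx":0,"wy":0,"wz":0},
    {"x":0,"y":0,"z":2,"wx":0,"wy":0,"wz":0},
    {"x":0,"y":0,"z":1.3,"wx":0,"wy":0,"wz":0},
    {"x":0,"y":0,"z":0,"wx":0,"wy":0,"wz":0},
  ],
)

```text
time: 3.32
ee_pos: [0.5091, 0.167, 0.0082]
tcp_rot: [0.0, 0.989, 0.145, -0.0]
force: [-0.0, -0.5, 0.3]
finger_gap: 0.0852
finger_force: 0.0
```

Call:
arm_command(
  plan=[
    {"x":0,"y":0,"z":0,"wx":0,"wy":0,"wz":0},
    {"x":0,"y":0,"z":0,"wx":0,"wy":0,"wz":0},
    {"x":0,"y":0,"z":0,"wx":0,"wy":0,"wz":0},
    {"x":0,"y":0,"z":0,"wx":0,"wy":0,"wz":0},
    {"x":0,"y":0,"z":0,"wx":0,"wy":0,"wz":0},
  ],
  grip=0.2,
  squeeze=60,
)

```text
time: 3.95
ee_pos: [0.51, 0.1673, 0.0096]
tcp_rot: [-0.0, 0.989, 0.145, 0.001]
force: [-2.5, 0.1, 5.7]
finger_gap: 0.0578
finger_force: 62.4
```

Call:
arm_command(
  plan=[
    {"x":0,"y":0,"z":0,"wx":0,"wy":0,"wz":0},
    {"x":0,"y":0,"z":-1,"wx":0,"wy":0,"wz":0},
    {"x":0,"y":0,"z":-2,"wx":0,"wy":0,"wz":0},
    {"x":0,"y":0,"z":-3,"wx":0,"wy":0,"wz":0},
    {"x":0,"y":0,"z":-3,"wx":0,"wy":0,"wz":0},
  ],
  grip=-1,
  squeeze=80,
)

```text
time: 4.58
ee_pos: [0.5091, 0.1671, 0.0998]
tcp_rot: [-0.0, 0.989, 0.145, 0.0]
force: [-0.1, 0.3, -1.4]
finger_gap: 0.058
finger_force: 85.5
```

```bash
python3 - <<'E'
from h import *
o=observe(); print(o['ee_pos'],o['finger_gap'],o['finger_force'],o['force'])
s=grab_frame('side'); np.savez('side2.npz',**s)
cv2.imwrite('pics/c2.png',cv2.resize(s['frame'][60:260,200:460],None,fx=3,fy=3,interpolation=cv2.INTER_CUBIC))
E
```

```text
[0.50911312 0.16705034 0.09980995] 0.05801695616646243 85.48105984926224 [-0.07500137  0.27361287 -1.38012562]
```

View pics/c2.png

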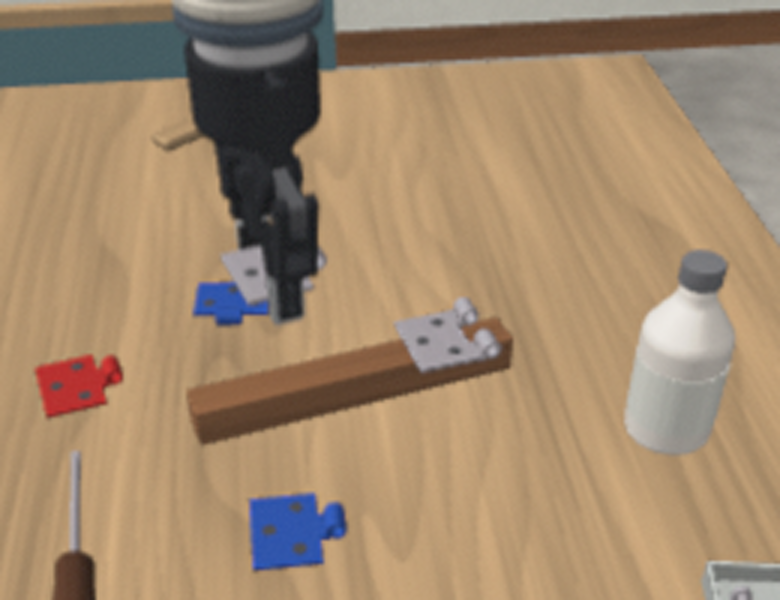

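The leaf is gripped, level, and off the batten (crop 265,270); the other leaf hasn't moved. Next I carry it to a standoff in front of the jamb gap.

Call:
arm_command(
  plan=[
    {"x":-0.8,"y":3.0,"z":0,"wx":0,"wy":0,"wz":0},
    {"x":-1.4,"y":5.0,"z":0,"wx":0,"wy":0,"wz":0},
    {"x":-1.4,"y":5.0,"z":0,"wx":0,"wy":0,"wz":0},
    {"x":-1.4,"y":5.0,"z":0,"wx":0,"wy":0,"wz":0},
    {"x":-1.4,"y":5.0,"z":0,"wx":0,"wy":0,"wz":0},
  ],
)

```text
time: 5.25
ee_pos: [0.514, -0.0733, 0.0989]
tcp_rot: [0.0, 0.989, 0.145, 0.0]
force: [1.0, 0.6, -2.0]
finger_gap: 0.0576
finger_force: 85.6
```

Call:
arm_command(
  plan=[
    {"x":-1.4,"y":5.0,"z":0,"wx":0,"wy":0,"wz":0},
    {"x":-1.4,"y":5.0,"z":0,"wx":0,"wy":0,"wz":0},
    {"x":-0.7,"y":2.2,"z":0,"wx":0,"wy":0,"wz":4.8},
    {"x":0,"y":0,"z":0,"wx":0,"wy":0,"wz":0},
    {"x":0,"y":0,"z":0,"wx":0,"wy":0,"wz":0},
  ],
)

```text
time: 5.88
ee_pos: [0.5153, -0.198, 0.0984]
tcp_rot: [-0.0, 0.995, 0.104, -0.0]
force: [-0.5, 0.3, -1.3]
finger_gap: 0.0574
finger_force: 85.7
```

```bash
python3 - <<'E'
from h import *
o=observe(); print(o['ee_pos'],o['tcp_rot'],o['finger_gap'],o['finger_force'],o['force'])
q=o['tcp_rot']; M=R.from_quat([q[1],q[2],q[3],q[0]]).as_matrix()
y=np.radians(11.9); t=np.array([.5876,-.1831,0])-(.0288+.045)*np.array([np.cos(y),np.sin(y),0]); t[2]=.0496
print('to standoff, tool cm',M.T@(t-o['ee_pos'])*100,'yaw',np.degrees(np.arctan2(M[1,0],M[0,0])))
s=grab_frame('side');f=grab_frame('top'); np.savez('side3.npz',**s); np.savez('top3.npz',**f)
cv2.imwrite('pics/c3.png',np.vstack([cv2.resize(s['frame'][120:400,180:500],None,fx=1.2,fy=1.2),cv2.resize(f['frame'][120:260,340:500],(384,264))]))
E
```

```text
[ 0.51529278 -0.1979662   0.09839071] [-1.67743831e-04  9.94559722e-01  1.04167764e-01 -8.54652365e-05] 0.05736351597454472 85.66248793154955 [-0.49022424  0.2848906  -1.33670953]
to standoff, tool cm [2.49506504e-03 3.80510133e-02 4.87905756e+00] yaw 11.958441643081503
```

View pics/c3.png

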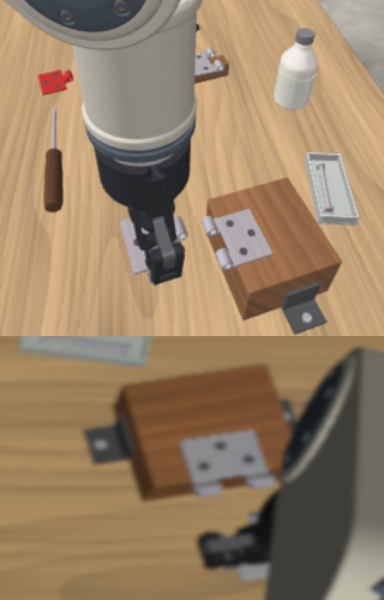

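The leaf is held in front of the gap: its knuckle is at side-crop (180,228), and the jamb knuckles are at (211,226) and (224,260). Next I lower it to hinge height and measure the held leaf.

Call:
arm_command(
  plan=[
    {"x":0,"y":0,"z":1.5,"wx":0,"wy":0,"wz":0},
    {"x":0,"y":0,"z":2,"wx":0,"wy":0,"wz":0},
    {"x":0,"y":0.05,"z":1.3,"wx":0,"wy":0,"wz":0},
    {"x":0,"y":0,"z":0,"wx":0,"wy":0,"wz":0},
    {"x":0,"y":0,"z":0,"wx":0,"wy":0,"wz":0},
  ],
)

```text
time: 6.6
ee_pos: [0.5159, -0.199, 0.0505]
tcp_rot: [0.0, 0.995, 0.104, 0.0]
force: [1.4, -0.5, -2.2]
finger_gap: 0.0573
finger_force: 85.6
```

```bash
cat > held.py <<'E'
from m2 import *
# express steel points in jamb frame (mm): origin at barrel axis
J=np.array([587.6,-183.1]); a=np.radians(11.9); E=np.array([[np.cos(a),np.sin(a)],[-np.sin(a),np.cos(a)]])
def jf(f):
    P=pts(f)*1000; X=(P[...,:2]-J)@E.T; return np.dstack([X,P[...,2]])
def steel_m(f):
    hsv=cv2.cvtColor(f['frame'],cv2.COLOR_BGR2HSV); b=f['frame'].astype(int)
    return (b[...,0]>b[...,2]-12)&(hsv[...,1]<80)&(hsv[...,2]>110)&(f['z_map']>0)
E
python3 - <<'E'
from held import *
o=observe(); print(o['ee_pos'],o['force'])
s=grab_frame('side'); np.savez('side4.npz',**s); Y=jf(s); st=steel_m(s)
def rep(n,m):
    X=Y[m]; print(n,m.sum(),'min',np.percentile(X,2,0).round(1),'max',np.percentile(X,98,0).round(1),'mean',X.mean(0).round(1)); return X
jp=st&(Y[...,0]>12)&(Y[...,0]<52)&(abs(Y[...,1])<28)&(abs(Y[...,2]-73)<6); X=rep('jplate',jp)
print('plane',np.linalg.lstsq(np.c_[X[:,:2],np.ones(len(X))],X[:,2],rcond=None)[0])
rep('jknL',st&(abs(Y[...,0])<9)&(Y[...,1]>0)&(Y[...,1]<35)&(Y[...,2]>60)&(Y[...,2]<95))
rep('jknR',st&(abs(Y[...,0])<9)&(Y[...,1]<0)&(Y[...,1]>-35)&(Y[...,2]>60)&(Y[...,2]<95))
lp=st&(Y[...,0]>-105)&(Y[...,0]<-56)&(abs(Y[...,1])<32)&(abs(Y[...,2]-73)<8); X=rep('lplate',lp)
print('plane',np.linalg.lstsq(np.c_[X[:,:2],np.ones(len(X))],X[:,2],rcond=None)[0])
rep('lkn',st&(Y[...,0]>-54)&(Y[...,0]<-30)&(abs(Y[...,1])<25)&(Y[...,2]>60)&(Y[...,2]<95))
c=s['frame'][260:380,270:430]; cv2.imwrite('pics/c4.png',cv2.resize(c,None,fx=5,fy=5,interpolation=cv2.INTER_CUBIC))
E
```

```text
[ 0.51590598 -0.19902043  0.05047048] [ 1.36456231 -0.52104445 -2.18223935]
jplate 1053 min [ 12.9 -27.   70.8] max [51.3 26.7 74.1] mean [32.1 -1.2 72.5]
plane [-3.53636689e-03  1.81692021e-03  7.26352263e+01]
jknL 152 min [-6.3 11.9 70.4] max [ 8.5 28.6 83. ] mean [ 0.1 19.  78.9]
jknR 180 min [ -6.2 -29.4  70. ] max [  8.6 -13.4  83.4] mean [  0.2 -22.7  78.8]
lplate 429 min [-97.3 -30.1  71.4] max [-75.5  26.7  75.2] mean [-91.   -4.7  73.3]
plane [-2.16231250e-03 -1.65251206e-02  7.30212183e+01]
lkn 127 min [-48.  -10.3  71.1] max [-38.4   7.8  84.1] mean [-43.2  -3.4  80.3]
```

View pics/c4.png

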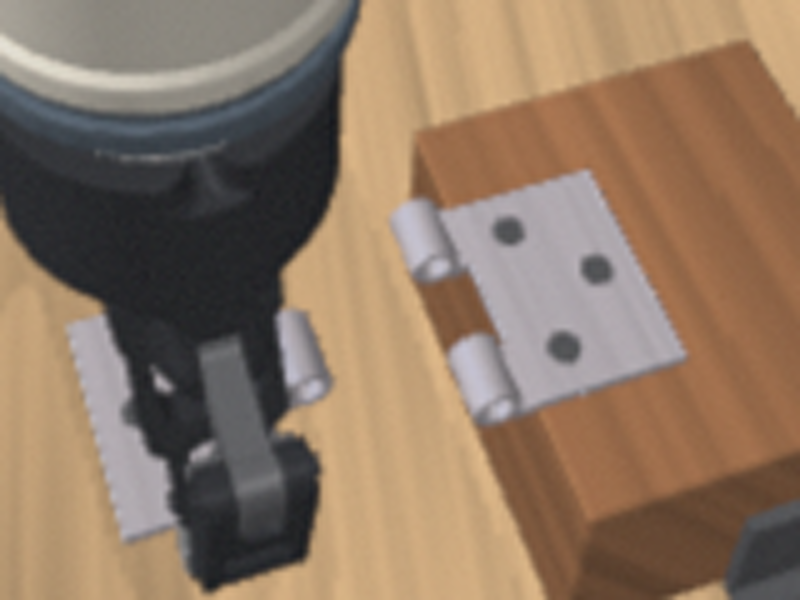

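The leaf is level at hinge height: its knuckle is at crop (300,355), the jamb knuckles at (425,240) and (482,378), with the gap clear. The offset is about +0.5 mm in y and about 0.8 mm too high. I'll advance to the mouth of the gap with these corrections.

Call:
arm_command(
  plan=[
    {"x":0.5,"y":-0.05,"z":0.08,"wx":0,"wy":0,"wz":0},
    {"x":1.0,"y":0,"z":0,"wx":0,"wy":0,"wz":0},
    {"x":0.9,"y":0,"z":0,"wx":0,"wy":0,"wz":0},
    {"x":0.4,"y":0,"z":0,"wx":0,"wy":0,"wz":0},
    {"x":0,"y":0,"z":0,"wx":0,"wy":0,"wz":0},
  ],
)

```text
time: 7.28
ee_pos: [0.5433, -0.1926, 0.0494]
tcp_rot: [0.0, 0.995, 0.104, 0.0]
force: [0.2, 0.5, -0.8]
finger_gap: 0.0575
finger_force: 85.7
```

```bash
cat > fit.py <<'E'
from held import *
from scipy.optimize import least_squares
def fit(s,Y,st,t):  # t: tcp x in jamb frame, mm
    b=t+28.8
    def circ(n,m):
        X=Y[m]; r=least_squares(lambda p:np.hypot(X[:,0]-p[0],X[:,2]-p[1])-7,[X[:,0].mean(),76],loss='soft_l1',f_scale=.5)
        print(n,m.sum(),'axis x,z',r.x.round(2),'y',np.percentile(X[:,1],[1,99]).round(1))
    k=st&(Y[...,2]>76)&(Y[...,2]<90)
    circ('jL',k&(abs(Y[...,0])<7.5)&(Y[...,1]>11.)&(Y[...,1]<33)); circ('jR',k&(abs(Y[...,0])<7.5)&(Y[...,1]<-12.)&(Y[...,1]>-33))
    circ('leaf',k&(abs(Y[...,0]-b)<7.5)&(abs(Y[...,1])<12))
    for n,c,e in(('jplate',32,1),('lplate',b-32,-1)):
        m=st&(abs(Y[...,2]-73)<2.5)&(abs(Y[...,0]-c)<25)&(abs(Y[...,1])<33); m=cv2.erode(m.astype(np.uint8),np.ones((3,3)))>0
        X=Y[m]; r=least_squares(lambda p:X[:,:2]@p[:2]+p[2]-X[:,2],[0,0,73],loss='soft_l1',f_scale=.3)
        # outer edge (away from hinge), per y-bin
        m=st&(abs(Y[...,2]-73)<2.5)&(abs(Y[...,0]-c)<26)&(abs(Y[...,1])<33); X=Y[m]
        bins=[(y,(e*X[abs(X[:,1]-y)<2,0]).max()*e) for y in range(-24,25,4) if (abs(X[:,1]-y)<2).sum()>8]
        bins=[q for q in bins if abs(q[1]-(c+e*22))<6]; p=np.polyfit(*zip(*bins),1)
        print(n,'z@c',(r.x[0]*c+r.x[2]).round(2),'slopes deg',np.degrees(r.x[:2]).round(2),'edge x',p[1].round(2),'yaw deg',np.degrees(-p[0]).round(2),len(bins),'y ext',np.percentile(X[:,1],[1,99]).round(1))
def run(tag):
    o=observe(); print(o['time'],o['ee_pos'],o['force'],o['wrist_torque'],o['finger_gap'])
    t=E@(o['ee_pos'][:2]*1000-J); print('tcp in jamb',t.round(2))
    ss=[grab_frame('side') for _ in range(4)]; s=ss[0]; s['z_map']=np.median([x['z_map'] for x in ss],0)
    np.savez(tag+'.npz',**s); fit(s,jf(s),steel_m(s),t[0]); return s
E
python3 -c "from fit import *; run('side5')"
```

```text
7.275 [ 0.543253   -0.19263776  0.04943211] [ 0.1584762   0.49919159 -0.77725676] [-0.01466752  0.02551088  0.01920412] 0.0575098005697722
tcp in jamb [-45.36  -0.19]
jL 78 axis x,z [ 0.19 75.3 ] y [12.6 26. ]
jR 139 axis x,z [ 0.26 75.33] y [-29.5 -12.6]
leaf 52 axis x,z [-16.45  74.86] y [-9.6  8.5]
jplate z@c 72.53 slopes deg [-0.1  0.1] edge x 53.12 yaw deg 0.23 13 y ext [-29.3  28.8]
lplate z@c 71.97 slopes deg [-0.69 -1.02] edge x -69.31 yaw deg 0.28 13 y ext [-29.6  27.9]
```

At the mouth of the gap: advance 16.5 mm, raise 0.5 mm, shift +0.7 mm in y, roll +0.9°.

Call:
arm_command(
  plan=[
    {"x":0,"y":-0.07,"z":-0.05,"wx":0.9,"wy":0,"wz":0},
    {"x":0.5,"y":0,"z":0,"wx":0,"wy":0,"wz":0},
    {"x":0.6,"y":0,"z":0,"wx":0,"wy":0,"wz":0},
    {"x":0.5,"y":0,"z":0,"wx":0,"wy":0,"wz":0},
    {"x":0,"y":0,"z":0,"wx":0,"wy":0,"wz":0},
  ],
)

```text
time: 8.1
ee_pos: [0.559, -0.1886, 0.05]
tcp_rot: [-0.008, 0.995, 0.104, -0.001]
force: [-0.4, 0.3, -1.2]
finger_gap: 0.0578
finger_force: 85.7
```

```bash
python3 -c "
from fit import *; s=run('side6')
cv2.imwrite('pics/c6.png',cv2.resize(s['frame'][280:360,290:420],None,fx=6,fy=6,interpolation=cv2.INTER_CUBIC))"
```

```text
8.1 [ 0.55896823 -0.18863673  0.04996162] [-0.43963928  0.25751545 -1.22481657] [ 0.02023981  0.0053226  -0.03844   ] 0.05775260695105741
tcp in jamb [-29.16   0.49]fit.py:6: RuntimeWarning: Mean of empty slice.
  X=Y[m]; r=least_squares(lambda p:np.hypot(X[:,0]-p[0],X[:,2]-p[1])-7,[X[:,0].mean(),76],loss='soft_l1',f_scale=.5)
  ret = ret.dtype.type(ret / rcount)
Traceback (most recent call last):
  File "fit.py", line 23, in run
    np.savez(tag+'.npz',**s); fit(s,jf(s),steel_m(s),t[0]); return s
                              ~~~^^^^^^^^^^^^^^^^^^^^^^^^^
  File "fit.py", line 9, in fit
    circ('jL',k&(abs(Y[...,0])<7.5)&(Y[...,1]>11.)&(Y[...,1]<33)); circ('jR',k&(abs(Y[...,0])<7.5)&(Y[...,1]<-12.)&(Y[...,1]>-33))
    ~~~~^^^^^^^^^^^^^^^^^^^^^^^^^^^^^^^^^^^^^^^^^^^^^^^^^^^^^^^^^
  File "fit.py", line 6, in circ
    X=Y[m]; r=least_squares(lambda p:np.hypot(X[:,0]-p[0],X[:,2]-p[1])-7,[X[:,0].mean(),76],loss='soft_l1',f_scale=.5)
              ~~~~~~~~~~~~~^^^^^^^^^^^^^^^^^^^^^^^^^^^^^^^^^^^^^^^^^^^^^^^^^^^^^^^^^^^^^^^^^^^^^^^^^^^^^^^^^^^^^^^^^^^
ValueError: Initial guess is outside of provided bounds
```

The left jamb knuckle is now hidden by the gripper, so I'll skip empty fits and reuse the saved frame. There's no contact force.

```bash
sed -i "s/^        X=Y\[m\]; r=least_squares(lambda p:np.hypot/        if m.sum()<8: print(n,'hidden',m.sum()); return\n&/" fit.py; python3 -c "
from fit import *; s=dict(np.load('side6.npz')); fit(s,jf(s),steel_m(s),-29.16)
cv2.imwrite('pics/c6.png',cv2.resize(s['frame'][280:360,290:420],None,fx=6,fy=6,interpolation=cv2.INTER_CUBIC))"
```

```text
jL hidden 0
jR 60 axis x,z [ 0.12 75.35] y [-24.8 -12.4]
leaf 26 axis x,z [-0.83 75.8 ] y [-10.9   2. ]
jplate z@c 72.51 slopes deg [0.06 0.07] edge x 53.04 yaw deg 0.36 13 y ext [-29.2  28.3]
lplate z@c 72.59 slopes deg [-0.6   0.07] edge x -53.17 yaw deg 0.33 13 y ext [-29.3  28.8]
```

View pics/c6.png

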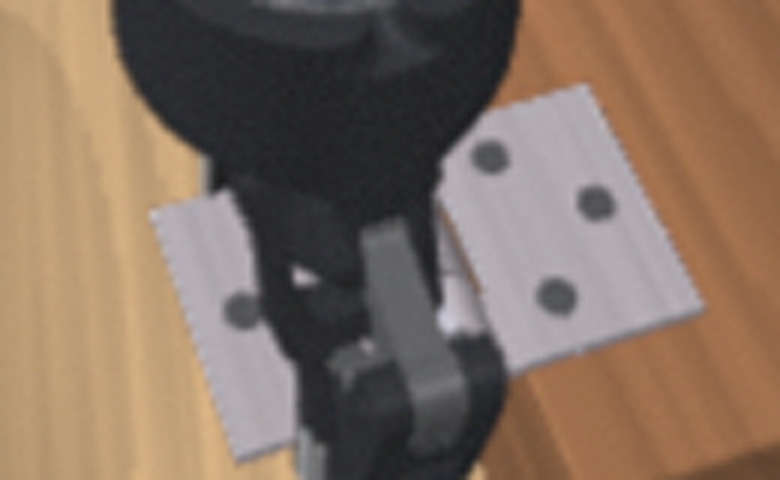

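The knuckle is in the gap. The plate outer edges are symmetric (53.0 and -53.2 mm), heights are equal within 0.1 mm, roll and yaw match, and there's no contact force. In the crop the two plates lie in line at (250,310) and (570,220). One tiny nudge to settle, then I hand in.

Call:
arm_command(
  plan=[
    {"x":0.02,"y":0,"z":0,"wx":0,"wy":0,"wz":0},
    {"x":0,"y":0,"z":0,"wx":0,"wy":0,"wz":0},
    {"x":0,"y":0,"z":0,"wx":0,"wy":0,"wz":0},
    {"x":0,"y":0,"z":0,"wx":0,"wy":0,"wz":0},
    {"x":0,"y":0,"z":0,"wx":0,"wy":0,"wz":0},
  ],
)

```text
time: 8.93
ee_pos: [0.5586, -0.1887, 0.05]
tcp_rot: [-0.008, 0.995, 0.104, -0.001]
force: [-0.2, -0.4, -2.3]
finger_gap: 0.0575
finger_force: 85.7
```

```bash
python3 -c "
from fit import *; run('side7'); o=observe(); print(o['force'],abs(o['qd']).max())
if np.linalg.norm(o['force'])<4: print(ticket.close_job())"
```

```text
8.925 [ 0.55863087 -0.18873921  0.04999199] [-0.20667872 -0.41204303 -2.31643866] [-0.03223515  0.01594374 -0.0243183 ] 0.05753718426126705
tcp in jamb [-29.51   0.46]
jL hidden 0
jR 60 axis x,z [-4.000e-02  7.546e+01] y [-26.7 -12.5]
leaf 27 axis x,z [-0.42 75.68] y [-11.4   6.4]
jplate z@c 72.49 slopes deg [-0.01  0.  ] edge x 53.08 yaw deg 0.3 13 y ext [-29.2  28.1]
lplate z@c 72.64 slopes deg [-0.5  -0.04] edge x -53.56 yaw deg 0.48 13 y ext [-29.5  28.5]
[-0.42368664  0.40737959 -0.54122609] 0.0013220248503738499
the job is handed in; nothing more can be done
None
```

I handed the job in at about 9 s on the robot's clock. The single-knuckle leaf is held in the jamb gap, with the hole axes within about 0.5 mm by the side camera, level to about 0.5°, steady and with no contact force; the gripper hid one jamb knuckle at the end, so that side was not seen directly.

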